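# Hook the collecting tray out of the wire machine's delivery bay

## Task

The tray of finished bushings stands too deep under the machine's low wire cover to be reached by hand: draw the hook tool out of its sleeve by the rod, lay it down on the bench and let go, then take it again by its handle, reach it in through the bay's open mouth, catch the tray's upright stud and gently drag the tray out until all of it stands clear of the cover by at least a finger's width, bushings still inside. Do not touch the tray with the gripper, and do not jerk it or ram it. At the end lay the hook tool flat on the bench, out of the bay and not touching the tray, and leave everything else where it is.

Things in the scene. Friction and masses are not known exactly. Their poses are not given: they have to be found in the camera images.
- bay: Fixed tunnel on the bench (no floor) before the cream machine: clear walls 6 mm thick, lid of steel wires 30 mm apart; inside 180 mm wide (x), 78 mm high, 320 mm deep (y); open only at the mouth, facing its -y. 90 mm high outside; 16 mm wide low rails along the walls' outer feet. Origin on the bench, middle of the mouth; +y leads in. Behind y = 320 mm the casing, 460 mm wide, 330 mm high.
- tray: Dark steel collecting tray, loose, 0.5 to 0.8 kg, standing on the bench in the bay: open box 80 mm (x) by 90 mm (y) by 26 mm high, walls and floor 4 mm. Origin: centre of its underside. Its -y edge carries the stud and looks roughly to the mouth. It slides with a friction of a few newtons.
- tray_center (a point): Centre of the tray, 13 mm above its underside.
- stud (a point): On the tray's pull stud: a plain upright bright steel pin 10 mm in diameter, no head, at the middle of the tray's -y edge (43 mm from the tray's centre), from the rim to 58 mm above the bench. This point is on its axis, 42 mm up. At the start it is about 115 to 170 mm inside the mouth.
- bush0_center (a point): Centre of a brass bushing lying in the tray: 22 mm wide, 14 mm high, 30 g.
- bush1_center (a point): Centre of the second, equal brass bushing in the tray.
- sleeve: Fixed aluminium sleeve (inverted channel with a closed rear end) on the bench in which the hook tool is kept: 56 mm wide, 46 mm high, 190 mm long, 46 mm wide inside. Origin on the bench in the middle of its open mouth, which faces its +y; it extends 190 mm to its -y.
- hooktool: The hook tool, loose, 0.2 kg, lying flat. Origin on the underside below the middle of its handle; its y runs along the tool from handle to hook. At the start the handle and 70 mm of rod are in the sleeve and 150 mm of rod and hook stick out.
- hook_handle (a point): Centre of the tool's handle, a black bar 24 mm wide (x), 110 mm long (y), 30 mm high (z), 15 mm up when the tool lies flat. From its front (y = +55 mm) a square steel rod 8 x 8 mm runs at mid-height to y = +275 mm. The tool's centre of mass is about 31 mm in front of this point.
- hook_end (a point): Inside of the hook, 13 mm to -x and 267 mm to +y of the handle's centre. At the rod's end a crossbar (y = 267 to 275 mm) goes 30 mm to -x and ends in a lip 8 mm wide (x = -22 to -30 mm) turning back towards the handle to y = 255 mm. 18 mm wide inside between rod and lip. All 8 mm thick, in one level plane.
- bobbin: Bystander: small grey bobbin, 32 mm wide, 30 mm high, inside the bay behind the tray. Origin at its underside.
- oiler: Bystander: white plastic bottle, 52 mm wide, 130 mm high. Origin at its underside.
- driver: Bystander: screwdriver lying on the bench, 200 mm long along its x, 26 mm thick; black handle. Origin under its middle.
- spool: Bystander: empty black spool, 80 mm wide, 60 mm high. Origin at its underside.
- gauge: Bystander: steel gauge block, round, 44 mm wide, 35 mm high. Origin at its underside.
- mug: Bystander: white mug, 80 mm wide, 90 mm high. Origin at its underside.
There are look-alikes about, which are no part of the job. What is shaped like the tray but purple is not meant. There is more than one size of the sleeve; the job needs the smaller.

How it is judged:
By the outcome, as a careful person would: the job done as asked, in the order asked, and still so for the second after the job is handed in, with the robot touching nothing.
It also fails if it takes over 64 s, if anything falls off the work surface, if the arm or the gripper's body presses on something with over 40 N, if the wrist force passes 120 N, or if a joint passes its speed limit or range.

## Robot

A 6-joint arm with a two-finger parallel gripper is mounted at the origin on the work surface. World frame = base frame: x ahead of the robot, y to its left, z up, the work surface at z = 0. Lengths are in m, angles in rad, forces in N, time in s.
With the tool pointing down it reaches from about 0.35 to 0.85 m from the base axis. Payload 8.1 kg.
Tool frame: the origin (TCP) lies between the finger pads; the fingertips stand 14 mm ahead of it and the grasp point (between the pads) lies 5 mm behind it (robot.tip_reach is the z of the fingertips in the tool frame, in m); z points along the fingers, y is the line along which they close (so a half turn about z gives the same grasp; the last joint's range is limited). The gripper opens to 93 mm and grips with 3 to 60 N. Pads are 15 mm wide; open, the fingers measure 128 mm over their backs; the gripper's body (75 mm by 188 mm) begins 65 mm behind the grasp point.
Start: joints at [1.151, 0.13, 1.488, -0, 1.523, -0.085], TCP at [0.197, 0.567, 0.233] pointing down, gripper open.
Joint ranges: [-2.96, 2.96], [-0.89, 2.26], [0.02, 2.5], [-1.34, 4.48], [0, 2.73], [-2.66, 2.66]. Speed limits (rad/s): [2.39, 2.39, 2.79, 3.14, 3.14, 3.14].

## Interface

Orientations are given as a rotation vector (axis times angle).
In Python, from plant import robot gives the robot as it stands. The module is installed in compiled form; this text tells all that it offers.
- The arm moves only by the shell command python3 -m handwheel 'ROWS' [FORCE]. ROWS is JSON, a list of rows, each a list of 7 numbers: the closure, from -1 (fully open) to 1 (shut), then the shift along the tool's x, y, z each as a share of 100 cm, from -1 to 1, then the turn, a rotation vector about the tool's x, y, z each as a share of 180 degrees, from -1 to 1. In form: [[grip, tx, ty, tz, rx, ry, rz], ...]. A call has 1 to 20 rows; each row is the pose to reach, as a shift and turn from the pose commanded when the call began, along the tool's axes at that moment, turning the shorter way round; what a row does not reach only later rows make up. A row lasts 1/8 s, in which the tool goes at most 62.5 mm and 10.7 degrees, less where a joint would pass 70% of its speed; a pose out of reach is approached as far as the arm can. A call with a number of a shift or a turn outside -1 to 1 is refused whole. A call with a gripper value outside its range is refused whole. The fingers move at their own pace and stop on an object; FORCE is the grip in N (left out, the last holds). Time passes only in rows, so rows that repeat a pose let the fingers close. It gives the time, the measured TCP pose, the force, the opening and the grip force at its end, in the units of the state.
- robot.read_state(): the state, without advancing time (a new reading comes with each control period).
- robot.read_camera(name): name is "scene" or "top" or "wrist"; returns a dict with "frame" (480x640x3 uint8, red, green, blue), "fx", "fy", "cx", "cy" (pixels), "k1" (the pictures are not rectified: a ray, as slopes to the right and down, at radius r is drawn at 1 + k1 r^2 times it, then the intrinsics apply), "rvec" (rotation vector, rad) and "tvec" (3), from world to camera coordinates, as OpenCV has them; the wrist camera has in their place "T_tool_cam" (4x4, takes a point from camera to tool coordinates, whose origin is the TCP and whose axes are the flange's). Camera axes: x right, y down, z forward; pixel columns grow to the right and rows downward; lengths in m; the calibration is good to about 2 mm. A picture is of the moment at which its call begins: read the wrist's pose just before it. There is no depth.
- robot.close_job(): hands the job in; it is judged then, once.
Trained networks look in a picture, given as the dict that the camera call returned (one of the last four; its "shot" number tells which), for a name from the list of things; names that differ only in an ending like _2 or _b are one class to them, and where a whole thing is asked for, a point or a joint stands for the part that bears it (a point fixed in the world has none). Each returns a list of dicts, best first, with "conf" (0 to 1); they miss things now and then, are a little off and sometimes report something else, mostly with a low value. They report only what shows in the picture. A call takes as long as a camera call. They do not tell look-alikes from the thing itself.
- robot.regions_of(picture, name): "mask" (480x640 bool, what is visible of it) and "rect" ([left, top, right, bottom] in pixels, round what is visible of it).
The state is a dict: "t": time; "q": joint angles; "dq": joint speeds; "joint_torque": joint torques, N m; "tool_pos": TCP position; "orientation": TCP orientation; "force": force on the tool from outside, world axes, zero at the start; "wrist_torque": the same for the moment, N m; "opening": finger opening in m; "gripper_force": force on a finger pad.
Only numpy, scipy, OpenCV 4.12 (cv2) and the standard library are available. Lean on these libraries where they do the work, as an engineer would, in place of code of your own. Each camera call takes 0.05 s, during which the arm holds its last target. There are 200 camera calls.

## Working session

There is one attempt and no reset: what is moved stays moved. The work goes in short steps, Python scripts to look and compute and a shell command to move; the robot and the scene stay as the last step left them, time stands still between calls to the robot, and variables do not carry over. Pictures are saved under pics/ and viewed, at most 11 in all, crops included, and the job is handed in when it is done.

```bash
ls; mkdir -p pics; cat > h.py <<'E'
import numpy as np, cv2
from scipy.spatial.transform import Rotation as R
from plant import robot
def cam(name):
    s=robot.read_state(); p=robot.read_camera(name)
    K=np.array([[p['fx'],0,p['cx']],[0,p['fy'],p['cy']],[0,0,1]]); p['K']=K
    if name=='wrist':
        T=np.eye(4);T[:3,:3]=R.from_rotvec(s['orientation']).as_matrix();T[:3,3]=s['tool_pos']
        C=np.linalg.inv(T@np.array(p['T_tool_cam']))
    else:
        C=np.eye(4);C[:3,:3]=R.from_rotvec(np.ravel(p['rvec'])).as_matrix();C[:3,3]=np.ravel(p['tvec'])
    p['C']=C; return p
def w(p,uv,z):
    "pixels -> world on plane z"
    uv=np.atleast_2d(np.array(uv,float))
    d=(uv-[p['cx'],p['cy']])/[p['fx'],p['fy']]; x=d.copy()
    for _ in range(20): x=d/(1+p['k1']*(x**2).sum(1,keepdims=True))
    r=np.c_[x,np.ones(len(x))]@p['C'][:3,:3]; o=-p['C'][:3,:3].T@p['C'][:3,3]
    return o+r*((z-o[2])/r[:,2:])
def px(p,X):
    c=np.atleast_2d(X)@p['C'][:3,:3].T+p['C'][:3,3]; x=c[:,:2]/c[:,2:]
    return x*(1+p['k1']*(x**2).sum(1,keepdims=True))*[p['fx'],p['fy']]+[p['cx'],p['cy']]
def save(p,n,crop=None,s=1):
    f=p['frame'][:,:,::-1]
    if crop: l,t,r,b=crop; f=f[t:b,l:r]
    cv2.imwrite('pics/'+n,cv2.resize(f,None,fx=s,fy=s,interpolation=cv2.INTER_CUBIC))
E
python3 - <<'E'
from h import *
for n in ('top','scene'):
    p=cam(n); save(p,n+'0.png')
    print(n,-p['C'][:3,:3].T@p['C'][:3,3],p['fx'])
    for k in 'bay tray sleeve hooktool stud hook_handle hook_end bush0_center bobbin oiler driver spool gauge mug'.split():
        for r in robot.regions_of(p,k)[:4]:
            m=np.argwhere(r['mask'])[:,::-1].mean(0)
            print(k,round(r['conf'],2),[int(a) for a in r['rect']],w(p,m,0.0).round(3)[0])
print(robot.read_state())
E
```

```text
pics
top [ 0.18382747 -0.01636499  1.37864177] 498.8061641292693
bay 0.97 [0, 101, 254, 313] [0.626 0.616 0.   ]
tray 0.96 [260, 266, 301, 304] [0.359 0.06  0.   ]
tray 0.91 [170, 200, 210, 231] [0.581 0.311 0.   ]
sleeve 0.96 [435, 218, 505, 261] [ 0.439 -0.484  0.   ]
sleeve 0.82 [383, 309, 485, 376] [ 0.167 -0.342  0.   ]
hooktool 0.54 [385, 247, 440, 279] [ 0.387 -0.301  0.   ]
stud 0.93 [174, 199, 206, 228] [0.581 0.31  0.   ]
stud 0.81 [259, 260, 302, 307] [0.359 0.06  0.   ]
hook_handle 0.54 [388, 249, 438, 281] [ 0.392 -0.317  0.   ]
hook_handle 0.17 [389, 133, 421, 145] [ 0.76  -0.334  0.   ]
hook_end 0.61 [391, 250, 440, 282] [ 0.388 -0.303  0.   ]
bobbin 0.52 [140, 229, 154, 242] [0.533 0.424 0.   ]
oiler 0.83 [313, 126, 332, 152] [ 0.783 -0.085  0.   ]
driver 0.65 [388, 132, 424, 145] [ 0.761 -0.334  0.   ]
driver 0.65 [170, 200, 206, 234] [0.58 0.31 0.  ]
spool 0.95 [264, 124, 294, 153] [0.79  0.038 0.   ]
gauge 0.72 [467, 176, 489, 193] [ 0.597 -0.529  0.   ]
mug 0.88 [183, 294, 219, 336] [0.303 0.289 0.   ]
scene [1.17029207 0.1737461  0.77838203] 441.74079882058214
ba
[... 1074 characters left out ...]
   ]
{'t': 1.5, 'q': array([ 1.15058662e+00,  1.30411375e-01,  1.48816255e+00, -1.19285723e-05,
        1.52298430e+00, -8.54163631e-02]), 'dq': array([ 9.93248813e-05,  1.04557187e-03, -7.35489979e-04, -4.50007861e-04,
       -1.16339697e-03,  6.71304941e-04]), 'joint_torque': array([-1.39283286e-03, -5.59763575e+01, -4.92036402e+01,  7.65567413e-02,
        2.31896719e-02,  8.99563730e-06]), 'tool_pos': array([0.19714716, 0.56671309, 0.23264901]), 'orientation': array([5.23435296e-01, 3.09765933e+00, 4.76717159e-05]), 'force': array([-0.40663339, -0.3980127 , -0.44086489]), 'wrist_torque': array([-0.02451789,  0.00094563,  0.01356776]), 'gripper_force': 0.0, 'opening': 0.09324428044592391}
```

View pictures.

View pics/top0.png

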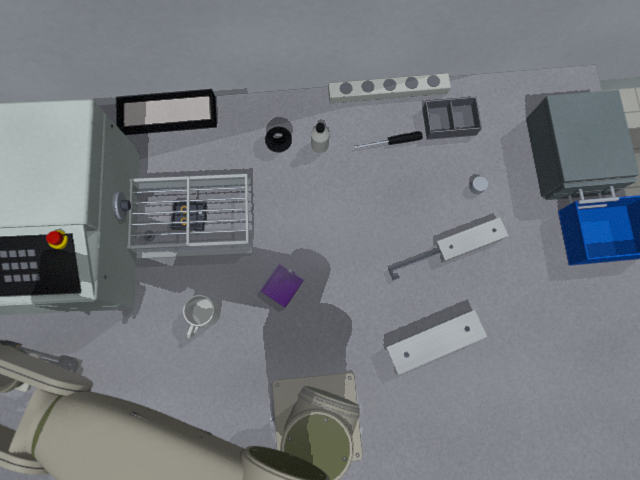

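```bash
python3 - <<'E'
import cv2
a=cv2.imread('pics/top0.png'); s=cv2.imread('pics/scene0.png')
l=cv2.resize(a[205:305,370:520],None,fx=5.3,fy=5.3,interpolation=2)[:,:795]
cv2.imwrite('pics/c1.png',l)
cv2.imwrite('pics/c2.png',cv2.resize(a[140:320,90:310],None,fx=3.3,fy=3.3,interpolation=2))
E
```

```text
(no output)
```

View pics/c1.png

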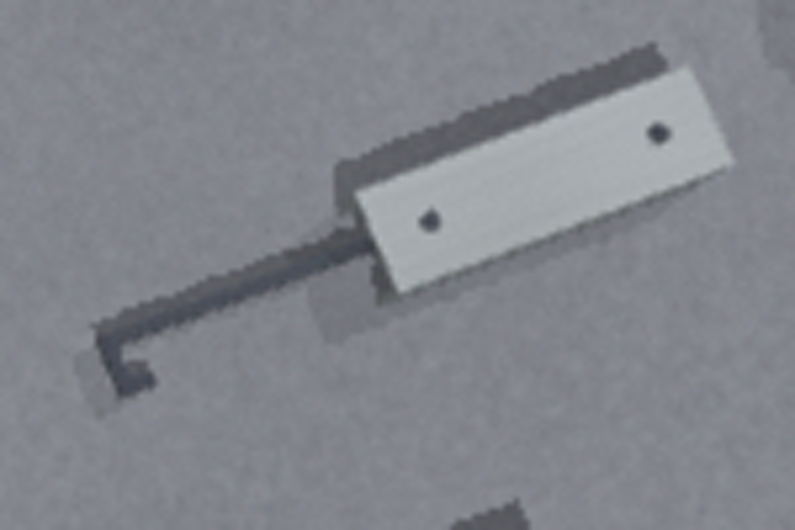

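View pics/c2.png

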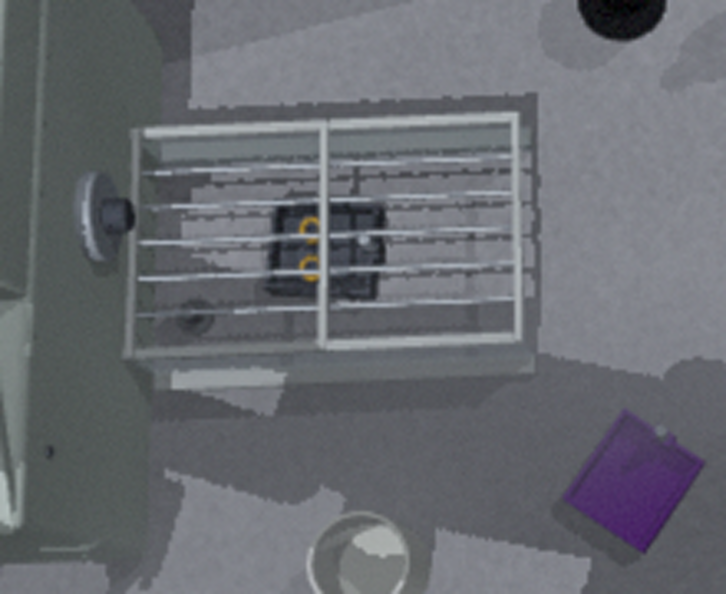

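The top view shows these candidates:
- **Sleeves:** the one at (470,239) is shorter and holds the hook tool. The one at (435,342) is larger and empty, so it is the look-alike. The crop confirms the smaller one.
- **Trays:** the dark one in the bay at (190,215), with two brass bushings and its stud at about (200,213) facing the mouth, is the one meant. The purple one at (282,287) is the decoy.

The hook lip points down in the image, towards the base, and the bay mouth is on the right at column 248.

```bash
cat >> h.py <<'E'
def rel(p_t, ydir_deg, s=None):
    "tool-frame shift (share of 1 m) and turn (share of 180deg) from measured pose to TCP p_t, pointing down, finger line at angle ydir (mod 180)"
    s=s or robot.read_state(); M=R.from_rotvec(s['orientation']).as_matrix()
    best=None
    for a in (ydir_deg,ydir_deg+180):
        y=np.array([np.cos(np.radians(a)),np.sin(np.radians(a)),0]); z=np.array([0,0,-1.]); T=np.c_[np.cross(y,z),y,z]
        r=R.from_matrix(M.T@T).as_rotvec()/np.pi
        print('shift',(M.T@(np.array(p_t)-s['tool_pos'])).round(4),'turn',r.round(4))
E
python3 - <<'E'
from h import *
p=cam('top')
c1=lambda l:np.array(l)/5.3+[370,205]
c2=lambda l:np.array(l)/3.3+[90,140]
print('bay corners',w(p,c2([(520,113),(522,347),(133,130),(125,357)]),.09).round(4))
print('stud top',w(p,c2([(363,240)]),.058).round(4))
print('tray corners',w(p,c2([(274,203),(386,206),(378,298),(268,294)]),.026).round(4))
print('sleeve',w(p,c1([(357,192),(398,293),(735,162),(690,67)]),.046).round(4))
print('hook corner,lip outer,lip end',w(p,c1([(97,325),(122,398),(155,378)]),.019).round(4))
print('rod near sleeve edges',w(p,c1([(340,232),(362,252)]),.019).round(4))
s=robot.read_state();rel([.45,.2,.25],20.6,s)
E
```

```text
bay corners [[0.6566 0.125  0.09  ]
 [0.4601 0.1357 0.09  ]
 [0.6709 0.4424 0.09  ]
 [0.4809 0.4511 0.09  ]]
stud top [[0.5695 0.2651 0.058 ]]
tray corners [[0.6185 0.3462 0.026 ]
 [0.6071 0.2511 0.026 ]
 [0.527  0.2615 0.026 ]
 [0.539  0.3537 0.026 ]]
sleeve [[ 0.4332 -0.3745  0.046 ]
 [ 0.3789 -0.3878  0.046 ]
 [ 0.431  -0.5719  0.046 ]
 [ 0.4833 -0.5573  0.046 ]]
hook corner,lip outer,lip end [[ 0.3805 -0.2367  0.019 ]
 [ 0.3415 -0.2449  0.019 ]
 [ 0.3502 -0.2632  0.019 ]]
rod near sleeve edges [[ 0.4178 -0.3698  0.019 ]
 [ 0.4062 -0.3797  0.019 ]]
shift [-0.3593 -0.2633 -0.0174] turn [-0.     0.     0.279]
shift [-0.3593 -0.2633 -0.0174] turn [-0.    -0.    -0.721]
```

```bash
python3 -m handwheel '[[-1,-0.05,-0.07,0,0,0,0],[-1,-0.111,-0.159,0,0,0,0.02],[-1,-0.111,-0.159,0,0,0,0.02],[-1,-0.15,-0.18,0,0,0,0.05],[-1,-0.22,-0.22,0,0,0,0.1],[-1,-0.29,-0.26,0,0,0,0.15],[-1,-0.376,-0.311,0,0,0,0.2],[-1,-0.376,-0.311,0,0,0,0.2],[-1,-0.40,-0.38,0,0,0,0.25],[-1,-0.497,-0.798,0.033,0,0,0.307],[-1,-0.497,-0.798,0.033,0,0,0.307],[-1,-0.497,-0.798,0.033,0,0,0.307],[-1,-0.497,-0.798,0.033,0,0,0.307],[-1,-0.497,-0.798,0.033,0,0,0.307],[-1,-0.497,-0.798,0.033,0,0,0.307],[-1,-0.497,-0.798,0.033,0,0,0.307],[-1,-0.497,-0.798,0.033,0,0,0.307],[-1,-0.497,-0.798,0.033,0,0,0.307]]' 30
python3 - <<'E'
from h import *
p=cam('wrist'); save(p,'w1.png'); print(-p['C'][:3,:3].T@p['C'][:3,3], px(p,[[.4087,-.3535,.015]]))
E
```

```text
t: 3.8
tool_pos: [0.404, -0.3506, 0.1993]
orientation: [-1.902, -2.499, -0.001]
force: [-0.1, 0.5, -0.5]
opening: 0.0931
gripper_force: 0.0
[ 0.3830492  -0.27310681  0.35205606] [[319.80465512 223.98687814]]
```

View pics/w1.png

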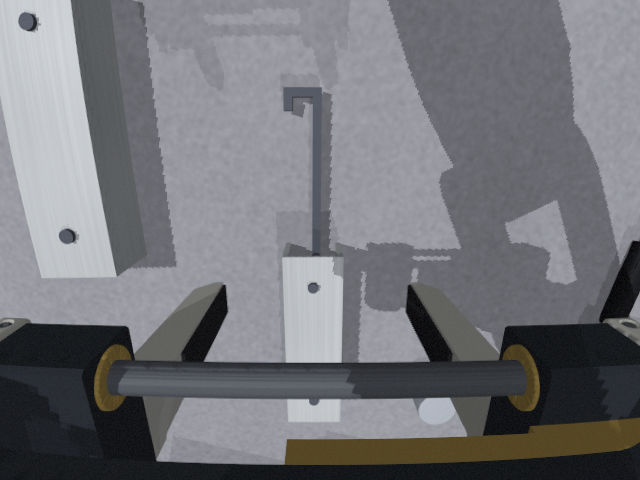

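The wrist view shows the hook's outer corner at (321,87) and its lip at (288,108). The rod runs down column 317 into the sleeve mouth at row 257.

```bash
python3 - <<'E'
from h import *
p=cam('wrist')
a=w(p,[(321,87),(284,88),(288,111),(317.3,110),(317,240)],.019); print(a.round(4))
m=w(p,[(284,257),(343,257)],.046); print('mouth',m.round(4))
d=a[3]-a[4]; th=np.degrees(np.arctan2(d[1],d[0])); print(th)
ty=d[:2]/np.hypot(*d[:2]); tx=np.array([ty[1],-ty[0]])
o=a[0,:2]-.004*tx-.275*ty; g=o+.160*ty
print('handle',o.round(4),'grip',g.round(4),'rod offs',(a[4,:2]-o)@tx,'mouth toolframe',[(m[i,:2]-o)@np.c_[tx,ty] for i in (0,1)],'tip width',np.linalg.norm(a[0]-a[1]))
rel([*g,.018],th-90)
rel([*(g+.21*ty),.018],th-90)
E
```

```text
[[ 0.3763 -0.232   0.019 ]
 [ 0.3452 -0.2414  0.019 ]
 [ 0.3534 -0.2593  0.019 ]
 [ 0.3784 -0.2515  0.019 ]
 [ 0.4106 -0.368   0.019 ]]
mouth [[ 0.3836 -0.384   0.046 ]
 [ 0.4356 -0.3695  0.046 ]]
105.45413615703148
handle [ 0.4457 -0.4981] grip [ 0.4031 -0.3439] rod offs 0.0007958732122656451 mouth toolframe [array([-0.02943602,  0.12650673]), array([0.02456334, 0.12660407])] tip width 0.03253747580445914
shift [ 0.0055 -0.0002  0.1817] turn [ 0.0001 -0.0001  0.0008]
shift [ 0.0055 -0.0002  0.1817] turn [ 2.000e-04  1.000e-04 -9.992e-01]
shift [0.2155 0.0004 0.1818] turn [ 0.0001 -0.0001  0.0008]
shift [0.2155 0.0004 0.1818] turn [ 2.000e-04  1.000e-04 -9.992e-01]
```

```bash
python3 -m handwheel '[[-1,0.0055,0,0.05,0,0,0],[-1,0.0055,0,0.1,0,0,0],[-1,0.0055,0,0.14,0,0,0],[-1,0.0055,0,0.165,0,0,0],[-1,0.0055,0,0.18,0,0,0],[-1,0.0055,0,0.18,0,0,0],[1,0.0055,0,0.18,0,0,0],[1,0.0055,0,0.18,0,0,0],[1,0.0055,0,0.18,0,0,0],[1,0.0055,0,0.18,0,0,0],[1,0.0055,0,0.18,0,0,0],[1,0.0055,0,0.18,0,0,0]]' 30
```

```text
t: 5.4
tool_pos: [0.4028, -0.345, 0.0196]
orientation: [-1.9, -2.502, -0.0]
force: [-0.1, 0.9, 0.5]
opening: 0.0375
gripper_force: 0.0
```

```bash
python3 -m handwheel '[[1,0,0,0,0,0,0],[1,0,0,0,0,0,0],[1,0,0,0,0,0,0],[1,0,0,0,0,0,0],[1,0,0,0,0,0,0],[1,0,0,0,0,0,0],[1,0.005,0,0,0,0,0],[1,0.015,0,0,0,0,0],[1,0.025,0,0,0,0,0]]' 30
```

```text
t: 6.52
tool_pos: [0.396, -0.3201, 0.0196]
orientation: [-1.9, -2.502, -0.0]
force: [-0.3, -1.6, 0.7]
opening: 0.0079
gripper_force: 30.0
```

```bash
python3 -m handwheel '[[1,0.012,0,0,0,0,0],[1,0.027,0,0,0,0,0],[1,0.042,0,0,0,0,0],[1,0.057,0,0,0,0,0],[1,0.072,0,0,0,0,0],[1,0.087,0,0,0,0,0],[1,0.102,0,0,0,0,0],[1,0.117,0,0,0,0,0],[1,0.132,0,0,0,0,0],[1,0.147,0,0,0,0,0],[1,0.162,0,0,0,0,0],[1,0.175,0,0,0,0,0],[1,0.185,0,0,0,0,0],[1,0.185,0,0,0,0,0],[-1,0.185,0,0,0,0,0],[-1,0.185,0,0,0,0,0],[-1,0.185,0,0,0,0,0],[-1,0.185,0,0,0,0,0]]' 30
python3 - <<'E'
from h import *
p=cam('top'); save(p,'t2.png'); 
for k in ('hook_handle','hooktool','sleeve'):
  for r in robot.regions_of(p,k)[:2]:
    m=np.argwhere(r['mask'])[:,::-1].mean(0); print(k,round(r['conf'],2),r['rect'],w(p,m,.03).round(3))
E
```

```text
t: 8.78
tool_pos: [0.3465, -0.1429, 0.0196]
orientation: [-1.901, -2.501, 0.0]
force: [-0.1, 0.3, 0.6]
opening: 0.0432
gripper_force: 0.0
hook_handle 0.64 [332.1, 253.0, 429.7, 295.0] [[ 0.383 -0.286  0.03 ]]
hooktool 0.57 [328.2, 251.2, 431.1, 291.8] [[ 0.375 -0.255  0.03 ]]
sleeve 0.68 [435.6, 221.0, 505.5, 257.6] [[ 0.434 -0.475  0.03 ]]
sleeve 0.63 [381.9, 310.3, 484.9, 376.5] [[ 0.168 -0.335  0.03 ]]
```

```bash
python3 -m handwheel '[[-1,0,0,-0.02,0,0,0],[-1,0,0,-0.06,0,0,0],[-1,0,0,-0.12,0,0,0],[-1,-0.05,0,-0.16,0,0,0],[-1,-0.1,0,-0.16,0,0,0],[-1,-0.134,0,-0.16,0,0,0],[-1,-0.134,0,-0.16,0,0,0],[-1,-0.134,0,-0.16,0,0,0]]' 40
python3 - <<'E'
from h import *
p=cam('wrist'); save(p,'w2.png'); s=robot.read_state()
print(px(p,[[.389,-.296,.03],[.382,-.272,.03]]))
E
```

```text
t: 9.98
tool_pos: [0.3821, -0.2711, 0.1792]
orientation: [-1.9, -2.5, -0.001]
force: [0.8, 0.1, -0.5]
opening: 0.0928
gripper_force: 0.0
[[315.98469642 257.02243496]
 [315.62740298 230.23410428]]
```

View pics/w2.png

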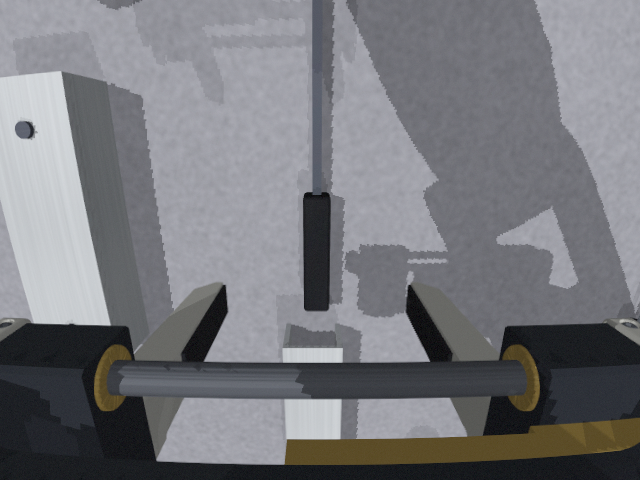

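The tool is fully out of the sleeve. Its handle is at columns 303–330, rows 193–310, straight between the fingers. Next I grip it.

```bash
python3 - <<'E'
from h import *
p=cam('wrist'); a=w(p,[(304,195),(329,195),(305,309),(329,309),(317.5,20)],.03);a[4]=w(p,[(317.5,20)],.019); print(a.round(4))
f=(a[0]+a[1])/2;b=(a[2]+a[3])/2;d=a[4]-b;th=np.degrees(np.arctan2(d[1],d[0]));ty=d[:2]/np.hypot(*d[:2]);o=(f+b)[:2]/2;print(th,'handle',o,np.linalg.norm(f-b))
rel([*(o+.025*ty),.018],th-90)
E
python3 -m handwheel '[[-1,0,0,0.04,0,0,0],[-1,0,0,0.09,0,0,0],[-1,0,0,0.13,0,0,0],[-1,0,0,0.15,0,0,0],[-1,0,0,0.16,0,0,0],[-1,0,0,0.16,0,0,0],[1,0,0,0.16,0,0,0],[1,0,0,0.16,0,0,0],[1,0,0,0.16,0,0,0],[1,0,0,0.16,0,0,0],[1,0,0,0.16,0,0,0],[1,0,0,0.16,0,0,0],[1,0,0,0.16,0,0,0],[1,0,0,0.16,0,0,0],[1,0,0,0.16,0,0,0],[1,0,0,0.16,0,0,0]]' 45
```

```text
[[ 0.3641 -0.2444  0.03  ]
 [ 0.3848 -0.2386  0.03  ]
 [ 0.3931 -0.3489  0.03  ]
 [ 0.415  -0.3427  0.03  ]
 [ 0.3378 -0.1073  0.019 ]]
105.5289383297735 handle [ 0.38924603 -0.29364328] 0.1084464568691664
shift [0.001  0.0006 0.1614] turn [-0.     -0.0002  0.0004]
shift [0.001  0.0006 0.1614] turn [ 3.000e-04 -1.000e-04 -9.996e-01]
t: 12.08
tool_pos: [0.3824, -0.2718, 0.0196]
orientation: [-1.9, -2.502, -0.0]
force: [-0.4, -1.2, -0.9]
opening: 0.0236
gripper_force: 45.0
```

```bash
python3 -m handwheel '[[1,0,0,-0.01,0,0,0],[1,0,0,-0.03,0,0,0],[1,0,0,-0.06,0,0,0],[1,0,0,-0.08,0,0,0],[1,0.005,0.02,-0.085,0,0,0.01],[1,0.012,0.05,-0.085,0,0,0.025],[1,0.022,0.09,-0.085,0,0,0.04],[1,0.032,0.13,-0.085,0,0,0.06],[1,0.042,0.17,-0.085,0,0,0.08],[1,0.051,0.21,-0.085,0,0,0.095],[1,0.056,0.23,-0.08,0,0,0.104],[1,0.057,0.2355,-0.06,0,0,0.104],[1,0.057,0.2355,-0.04,0,0,0.104],[1,0.057,0.2355,-0.028,0,0,0.104],[1,0.057,0.2355,-0.028,0,0,0.104],[1,0.057,0.2355,-0.028,0,0,0.104]]' 45
python3 - <<'E'
from h import *
import cv2
p=cam('top'); save(p,'t3.png',(110,150,310,300),4)
q=cam('scene'); save(q,'s3.png')
print(px(p,[[.5695,.2651,.058]]),px(q,[[.5695,.2651,.058],[.5695,.2651,.03]]))
s=robot.read_state(); M=R.from_rotvec(s['orientation']).as_matrix(); t=s['tool_pos']
# expected hook inner corner pts: tip corner (+4,275),( -30,275) tool -> tool frame x=ty,y=tx
for X in ((.252,.004),(.252,-.030),(.244,-.013)):
  P=t+M@np.array([X[0],X[1],.0046]); print(P.round(4),px(p,P),px(q,P))
E
```

```text
t: 14.08
tool_pos: [0.5941, -0.1542, 0.0482]
orientation: [2.282, 2.158, 0.0]
force: [0.1, 0.3, -1.4]
opening: 0.0234
gripper_force: 45.0
[[199.99636183 212.71906803]] [[437.59325951 301.80348799]
 [435.14758784 310.14439135]]
[0.6126 0.0972 0.044 ] [[260.70071719 193.86189918]] [[351.96841635 306.27983802]]
[0.5787 0.0991 0.0439] [[260.85789505 205.59263845]] [[355.98362616 293.97070697]]
[0.5952 0.0901 0.044 ] [[263.65403453 199.61274701]] [[350.28686769 299.1433529 ]]
```

View pics/t3.png

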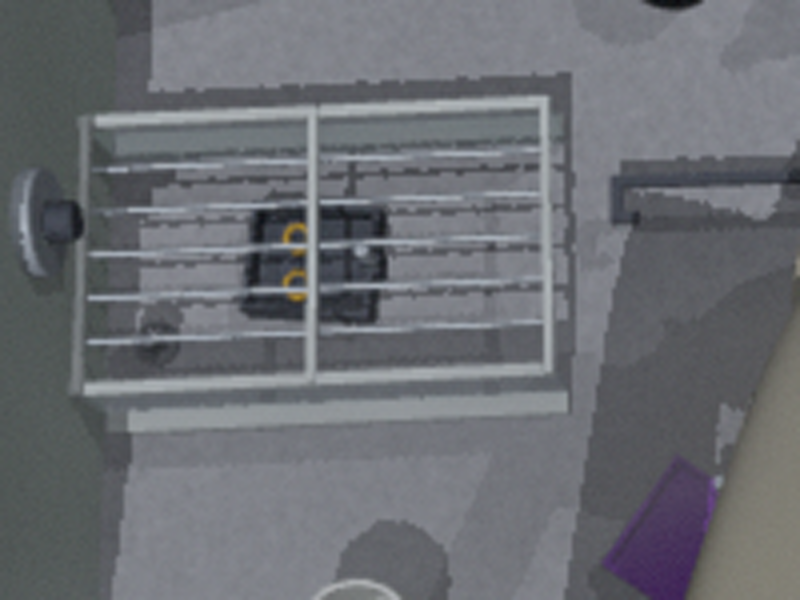

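View pics/s3.png

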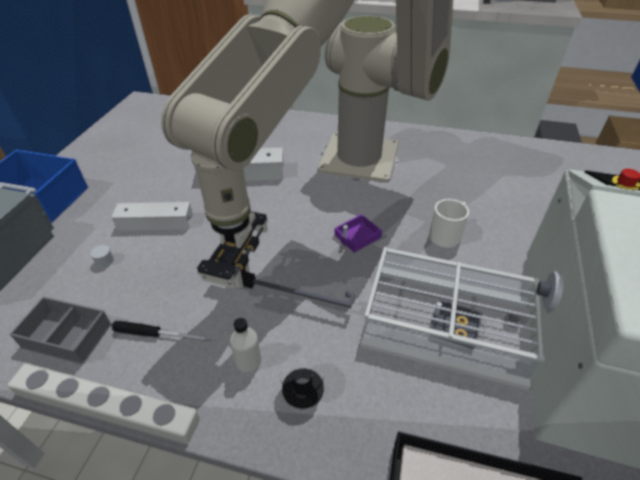

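In the crop the hook lip's edge is at (613,222) and the stud top at (363,250), so the lip passes the stud by about 13 mm. The scene view shows the tool level in front of the mouth. Next I reach in, then shift sideways so the stud lies inside the hook.

```bash
python3 -m handwheel '[[1,0.01,0,0,0,0,0],[1,0.025,0,0,0,0,0],[1,0.045,0,0,0,0,0],[1,0.065,0,0,0,0,0],[1,0.085,0,0,0,0,0],[1,0.105,0,0,0,0,0],[1,0.125,0,0,0,0,0],[1,0.145,0,0,0,0,0],[1,0.165,0,0,0,0,0],[1,0.185,0,0,0,0,0],[1,0.2,0,0,0,0,0],[1,0.21,0,0,0,0,0],[1,0.213,0,0,0,0,0],[1,0.213,0,0,0,0,0]]' 45
python3 - <<'E'
from h import *
p=cam('top'); save(p,'t4.png',(160,180,260,250),8)
E
```

```text
t: 15.92
tool_pos: [0.6058, 0.0588, 0.0476]
orientation: [2.282, 2.159, -0.0]
force: [0.9, 0.5, -1.7]
opening: 0.0235
gripper_force: 45.0
```

View pics/t4.png

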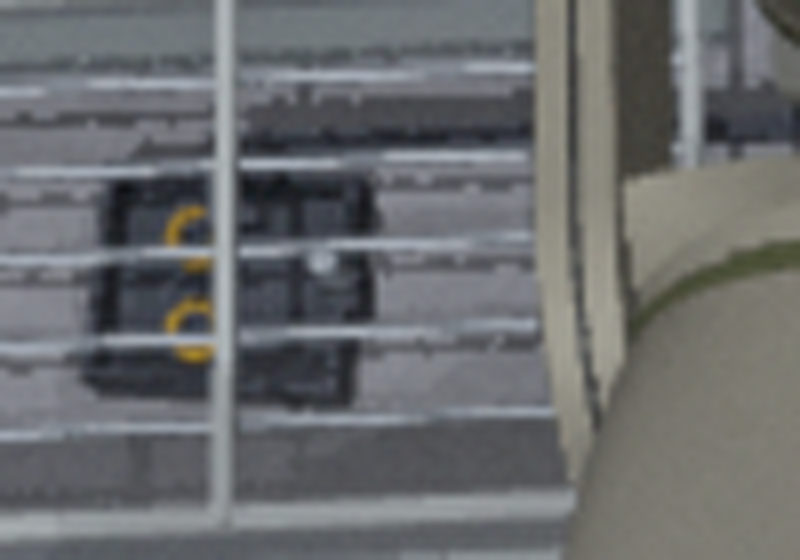

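The rod lies at rows 130–150 of the crop. Its tip is behind the frame bar at column 225, about 40 mm past the stud at (322,262), and the lip is clear to the side. Next I shift sideways.

```bash
python3 -m handwheel '[[1,0,-0.005,0,0,0,0],[1,0,-0.012,0,0,0,0],[1,0,-0.02,0,0,0,0],[1,0,-0.028,0,0,0,0],[1,0,-0.034,0,0,0,0],[1,0,-0.035,0,0,0,0],[1,0,-0.035,0,0,0,0]]' 45
python3 - <<'E'
from h import *
p=cam('top'); save(p,'t5.png',(160,180,260,250),8)
q=cam('scene'); save(q,'s5.png',(400,280,500,350),8)
import cv2
a=cv2.imread('pics/t5.png');b=cv2.imread('pics/s5.png')
cv2.imwrite('pics/m5.png',cv2.resize(np.vstack([a[:400,:600],b[:400,100:700]]),(480,640))[:600] if 0 else np.hstack([a[50:450,:400],b[0:400,150:550]]))
E
```

```text
t: 16.85
tool_pos: [0.571, 0.0609, 0.0478]
orientation: [2.282, 2.159, 0.0]
force: [0.7, 0.3, -2.1]
opening: 0.0235
gripper_force: 45.0
```

View pics/m5.png

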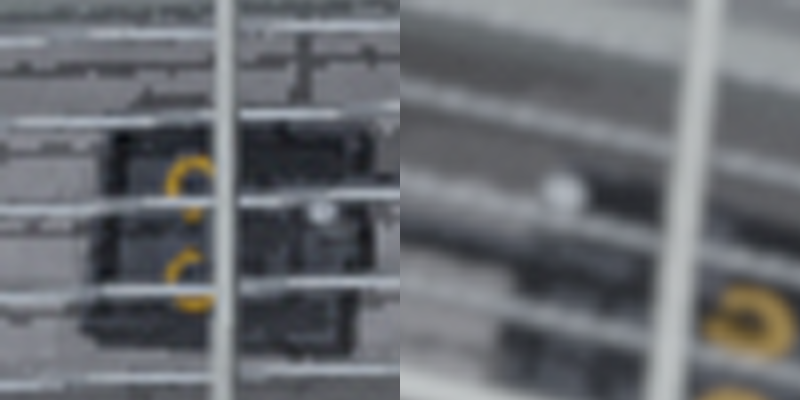

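The stud is undisturbed at (322,212) in the left half, with the rod just above it and the sideways force calm. Next I draw back slowly until it catches.

```bash
python3 -m handwheel '[[1,-0.005,0,0,0,0,0],[1,-0.012,0,0,0,0,0],[1,-0.018,0,0,0,0,0],[1,-0.022,0,0,0,0,0],[1,-0.025,0,0,0,0,0],[1,-0.028,0,0,0,0,0],[1,-0.031,0,0,0,0,0],[1,-0.034,0,0,0,0,0],[1,-0.037,0,0,0,0,0],[1,-0.040,0,0,0,0,0]]' 45
python3 - <<'E'
from h import *
p=cam('top')
for r in robot.regions_of(p,'tray')[:3]:
    m=np.argwhere(r['mask'])[:,::-1].mean(0); print(round(r['conf'],2),r['rect'],w(p,m,.02).round(3))
E
```

```text
t: 18.2
tool_pos: [0.5687, 0.021, 0.0477]
orientation: [-2.282, -2.159, -0.0]
force: [0.0, 5.2, -2.1]
opening: 0.0236
gripper_force: 45.0
0.61 [173.5, 197.3, 210.4, 231.0] [[0.575 0.298 0.02 ]]
0.19 [201.2, 200.9, 319.8, 223.2] [[0.571 0.115 0.02 ]]
```

The hook has caught: a steady 5 N of drag. I continue smoothly.

```bash
python3 -m handwheel '[[1,-0.003,0,0,0,0,0],[1,-0.007,0,0,0,0,0],[1,-0.012,0,0,0,0,0],[1,-0.018,0,0,0,0,0],[1,-0.025,0,0,0,0,0],[1,-0.033,0,0,0,0,0],[1,-0.041,0,0,0,0,0],[1,-0.049,0,0,0,0,0],[1,-0.057,0,0,0,0,0],[1,-0.065,0,0,0,0,0],[1,-0.073,0,0,0,0,0],[1,-0.081,0,0,0,0,0],[1,-0.089,0,0,0,0,0],[1,-0.097,0,0,0,0,0],[1,-0.105,0,0,0,0,0],[1,-0.112,0,0,0,0,0],[1,-0.118,0,0,0,0,0],[1,-0.122,0,0,0,0,0],[1,-0.125,0,0,0,0,0],[1,-0.127,0,0,0,0,0]]' 45
python3 - <<'E'
from h import *
p=cam('top')
for r in robot.regions_of(p,'tray')[:3]:
    m=np.argwhere(r['mask'])[:,::-1].mean(0); print(round(r['conf'],2),r['rect'],w(p,m,.02).round(3))
E
```

```text
t: 20.8
tool_pos: [0.5616, -0.1059, 0.0476]
orientation: [-2.282, -2.159, -0.0]
force: [-0.7, 4.0, -2.5]
opening: 0.0237
gripper_force: 45.0
0.8 [260.6, 265.5, 283.8, 295.6] [[0.364 0.088 0.02 ]]
0.68 [222.0, 198.9, 258.3, 231.0] [[0.566 0.177 0.02 ]]
```

```bash
python3 -m handwheel '[[1,-0.003,0,0,0,0,0],[1,-0.007,0,0,0,0,0],[1,-0.012,0,0,0,0,0],[1,-0.018,0,0,0,0,0],[1,-0.025,0,0,0,0,0],[1,-0.033,0,0,0,0,0],[1,-0.041,0,0,0,0,0],[1,-0.049,0,0,0,0,0],[1,-0.057,0,0,0,0,0],[1,-0.065,0,0,0,0,0],[1,-0.073,0,0,0,0,0],[1,-0.081,0,0,0,0,0],[1,-0.089,0,0,0,0,0],[1,-0.097,0,0,0,0,0],[1,-0.105,0,0,0,0,0],[1,-0.112,0,0,0,0,0],[1,-0.118,0,0,0,0,0],[1,-0.122,0,0,0,0,0],[1,-0.125,0,0,0,0,0],[1,-0.127,0,0,0,0,0]]' 45
python3 - <<'E'
from h import *
p=cam('top'); save(p,'t6.png',(190,150,390,300),4)
for r in robot.regions_of(p,'tray')[:3]:
    m=np.argwhere(r['mask'])[:,::-1].mean(0); print(round(r['conf'],2),r['rect'],w(p,m,.02).round(3))
E
```

```text
t: 23.4
tool_pos: [0.5546, -0.2327, 0.0476]
orientation: [-2.282, -2.159, 0.0]
force: [-0.7, 3.5, -2.1]
opening: 0.0238
gripper_force: 45.0
0.6 [265.9, 196.7, 300.5, 230.9] [[0.56  0.045 0.02 ]]
0.55 [262.1, 264.7, 302.5, 302.9] [[0.357 0.058 0.02 ]]
```

View pics/t6.png

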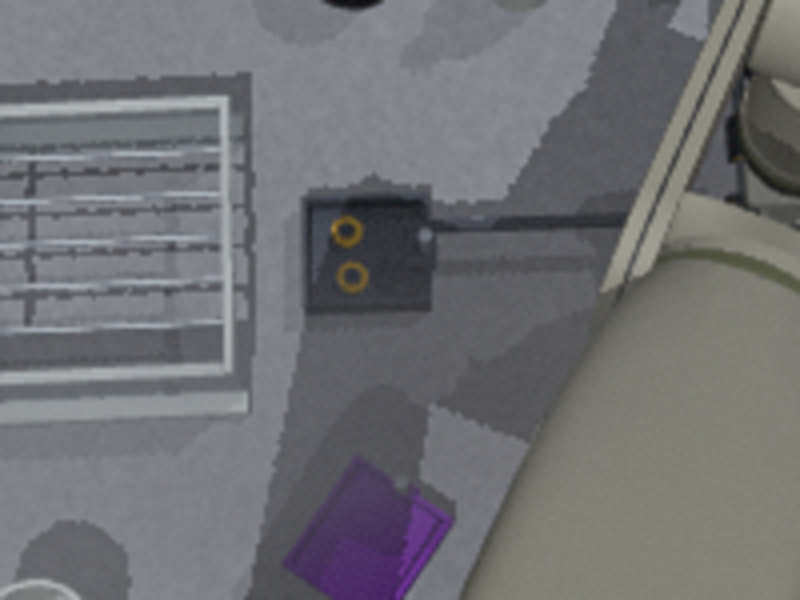

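The tray, with both brass bushings in it, stands about 37 mm clear of the mouth (tray edge at column 305, bay foot at 250). Next I ease off the stud, lift over it, back away, and lay the tool down.

```bash
python3 -m handwheel '[[1,0.002,0,0,0,0,0],[1,0.004,0,0,0,0,0],[1,0.005,0,0,0,0,0],[1,0.005,0,-0.006,0,0,0],[1,0.005,0,-0.014,0,0,0],[1,0.005,0,-0.024,0,0,0],[1,0.005,0,-0.036,0,0,0],[1,0.005,0,-0.048,0,0,0],[1,0.005,0,-0.055,0,0,0],[1,-0.005,0,-0.055,0,0,0],[1,-0.025,0,-0.055,0,0,0],[1,-0.05,0,-0.055,0,0,0],[1,-0.075,0,-0.05,0,0,0],[1,-0.095,0,-0.035,0,0,0],[1,-0.1,0,-0.015,0,0,0],[1,-0.1,0,0.005,0,0,0],[1,-0.1,0,0.018,0,0,0],[1,-0.1,0,0.025,0,0,0],[1,-0.1,0,0.028,0,0,0],[1,-0.1,0,0.028,0,0,0]]' 45
python3 -m handwheel '[[-1,0,0,0,0,0,0],[-1,0,0,0,0,0,0],[-1,0,0,0,0,0,0],[-1,0,0,0,0,0,0],[-1,0,0,0,0,0,0],[-1,0,0,-0.02,0,0,0],[-1,0,0,-0.06,0,0,0],[-1,0,0,-0.12,0,0,0],[-1,0,0,-0.18,0,0,0],[-1,-0.05,0,-0.2,0,0,0],[-1,-0.1,0,-0.2,0,0,0],[-1,-0.1,0,-0.2,0,0,0],[-1,-0.1,0,-0.2,0,0,0]]'
python3 - <<'E'
from h import *
p=cam('top'); save(p,'t7.png',(180,90,520,345),2.3)
for k in ('tray','hooktool','bush0_center'):
  for r in robot.regions_of(p,k)[:2]:
    m=np.argwhere(r['mask'])[:,::-1].mean(0); print(k,round(r['conf'],2),r['rect'],w(p,m,.02).round(3))
E
```

```text
t: 26.0
tool_pos: [0.5497, -0.3325, 0.0203]
orientation: [2.281, 2.159, 0.0]
force: [-0.1, -0.2, -1.3]
opening: 0.0237
gripper_force: 45.0
t: 27.62
tool_pos: [0.5436, -0.4321, 0.2204]
orientation: [2.282, 2.159, 0.001]
force: [0.3, 0.8, -0.7]
opening: 0.093
gripper_force: 0.0
tray 0.7 [258.3, 265.2, 300.3, 294.5] [[0.369 0.069 0.02 ]]
tray 0.62 [328.0, 199.0, 428.6, 218.3] [[ 0.553 -0.239  0.02 ]]
hooktool 0.64 [327.0, 200.1, 429.4, 219.8] [[ 0.553 -0.243  0.02 ]]
bush0_center 0.75 [142.6, 232.1, 155.1, 241.1] [[0.526 0.417 0.02 ]]
```

View pics/t7.png

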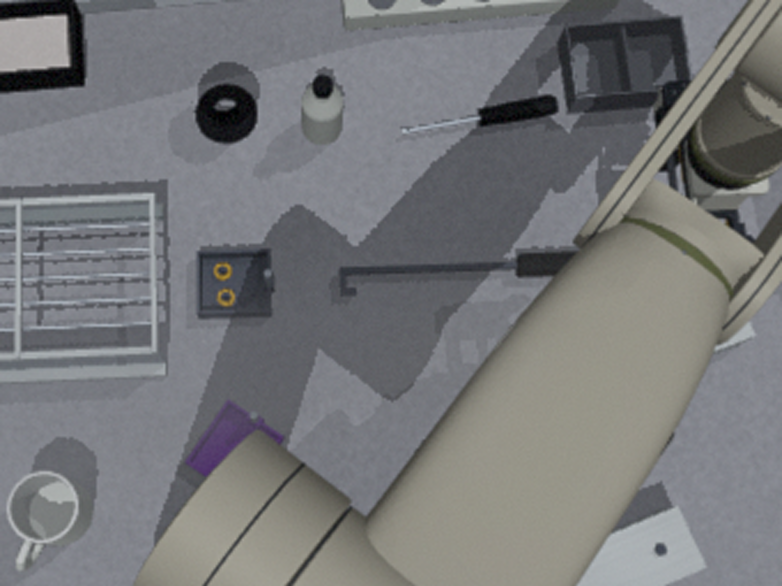

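The tray stands clear of the bay at (235,282) with both bushings in it. The hook tool lies flat and separate, its hook at (345,280) and handle at (545,262), and the robot touches nothing.

```bash
python3 -c "
from plant import robot
print(robot.close_job())"
```

```text
the job is handed in; nothing more can be done
None
```

The tray now stands about 37 mm clear of the cover with both bushings inside, the hook tool lies flat on the bench away from it, and the job was handed in about 28 s into the 64 s limit.

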